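# Unstack the leftover parts into their trays

## Task

Somebody has piled up the parts left from a vice job: take the pile apart and set every piece, the same way up as now, in the holder made for it: the bolt in the small round dish, the grease tin in the large round dish, the white carton in the short rectangular tray and the aluminium jaw block in the long rectangular tray, each resting flat on the floor of its holder inside the rim. Let nothing tip over on the way, and leave the small wooden block near the pile where it stands.

Things in the scene. Friction and masses are not known exactly. Their poses are not given: they have to be found in the camera images.
- bolt_center (a point): steel hex bolt standing upright on its head on top of the pile, 46 mm tall in all: hexagonal head 16 x 18 mm and 6 mm high at the bottom, threaded shank 10 mm thick above it; this point is its centre, half-way up (23 mm above its underside), z up along its axis
- tin_center (a point): flat round grease tin with a red lid, second from the top of the pile; lid (fixed) 66 mm across and 13 mm deep, body below it 62 mm across, 26 mm tall in all; this point is its centre, half-way up (13 mm above its underside), z up along its axis
- carton_center (a point): small white closed carton, third from the top of the pile: 91 mm along its x, 61 mm along its y, 45.5 mm tall; this point is its centre, half-way up (22.8 mm above its underside)
- jaw_center (a point): bare aluminium vice jaw block at the bottom of the pile, standing on a plywood board (150 x 90 mm, 9 mm thick, fixed, along the block): 125 mm along its x, 62 mm along its y, 30 mm tall, about 0.5 kg; this point is its centre, half-way up (15 mm above its underside)
- small_dish: small round grey dish with a black floor, fixed to the bench, for the bolt: 46 mm across inside, 56 mm outside; origin in the middle of its underside, floor 9 mm above that, rim 14 mm above it (5 mm above the floor)
- large_dish: large round grey dish with a black floor, fixed to the bench, for the tin: 90 mm across inside, 100 mm outside; origin in the middle of its underside, floor 9 mm above that, rim 14 mm above it (5 mm above the floor)
- short_tray: shorter rectangular grey tray with a black floor, fixed to the bench, for the carton: inside 111 mm along its x and 81 mm along its y, walls 5 mm thick; origin in the middle of its underside, floor 9 mm above that, rim 14 mm above it (5 mm above the floor)
- long_tray: longer rectangular grey tray with a black floor, fixed to the bench, for the jaw block: inside 145 mm along its x and 82 mm along its y, walls 5 mm thick; origin in the middle of its underside, floor 9 mm above that, rim 14 mm above it (5 mm above the floor)
- block_center (a point): small plain wooden block standing on the cardboard sheet near the pile, 26 x 28 mm and 36 mm tall, not to be moved; this point is its centre

How it is judged:
At the end, for the whole second after the job is handed in: bolt within 15 mm of the middle of the small dish, tin 15.5 mm of the large dish, carton 15 mm of the short tray, jaw block 15 mm of the long tray (both within 0.25 rad of its length, either way round); each upright within 0.04 rad, on the floor within 2.2 mm, at rest (horizontal distance between bolt_center and small_dish below 0.015 m and z of bolt_center in the frame of small_dish below 0.0342 m and angle between each of bolt_center, tin_center, carton_center, jaw_center's own z axis and vertical below 0.04 rad and linear speed of each of bolt, tin, carton, jaw below 0.02 m/s and horizontal distance between tin_center and large_dish below 0.0155 m and z of tin_center in the frame of large_dish below 0.0242 m and horizontal distance between carton_center and short_tray below 0.015 m and z of carton_center in the frame of short_tray below 0.034 m and angle between the x axis of carton_center and the x axis of short_tray, either way round below 0.25 rad and horizontal distance between jaw_center and long_tray below 0.015 m and z of jaw_center in the frame of long_tray below 0.0262 m and angle between the x axis of jaw_center and the x axis of long_tray, either way round below 0.25 rad); the robot touches nothing.
It fails at once if a piece of the pile tips over (angle between any of bolt_center, tin_center, carton_center, jaw_center's own z axis and vertical above 0.6 rad).
It fails at once if the wooden block is displaced (distance of block_center from where it was at the start of the episode above 0.02 m).
It also fails if it takes over 106 s, if anything falls off the work surface, if the arm or the gripper's body presses on something with over 40 N, if the wrist force passes 120 N, or if a joint passes its speed limit or range.

## Robot

A 6-joint arm with a two-finger parallel gripper is mounted at the origin on a cart in front of the work surface, level with it; the furniture and walls round the work are solid. World frame = base frame: x ahead of the robot, y to its left, z up, the work surface at z = 0. Lengths are in m, angles in rad, forces in N, time in s.
With the tool pointing down it reaches from about 0.325 to 0.9 m from the base axis. Payload 6.1 kg.
Tool frame: the origin (TCP) lies at the very end of the fingers, on their centre line; the grasp point (between the pads) lies 19 mm behind it (robot.grasp_offset is the distance from the TCP to the grasp point, in m); z points along the fingers, y is the line along which they close (so a half turn about z gives the same grasp; the last joint's range is limited). The gripper opens to 85 mm and grips with 20 to 120 N. Pads are 22 mm wide; open, the fingers measure 114 mm over their backs; the gripper's body (76 mm by 85 mm) begins 54 mm behind the grasp point. The pads swing forward as they close: fully open they stand 13 mm farther back than shut.
Start: joints at [1.155, 0.22, 1.526, -0, 1.395, -0.126], TCP at [0.179, 0.599, 0.231] pointing down, gripper open.
Joint ranges: [-2.98, 2.98], [-0.91, 2.08], [0.09, 2.57], [-1.24, 4.39], [0.2, 2.65], [-2.68, 2.68]. Speed limits (rad/s): [2.57, 2.57, 3.01, 3.14, 3.14, 3.14].

## Interface

Orientations are given as a unit quaternion [x, y, z, w].
In Python, from bench import observe, optics, robot gives the robot as it stands.
- The arm moves only by the shell command python3 -m crank 'ROWS' [FORCE]. ROWS is JSON, a list of rows, each a list of 5 numbers: the shift along the tool's x, y, z in mm, then the turn about the tool's z in degrees, then the opening, from 0 (shut) to 1 (fully open). In form: [[tx, ty, tz, roll, claw], ...]. A call has 1 to 20 rows; each row is the pose to reach, as a shift and turn from the pose commanded when the call began, along the tool's axes at that moment; what a row does not reach only later rows make up. A row lasts 1/12 s, in which the tool goes at most 41.7 mm and 7.16 degrees, less where a joint would pass 70% of its speed; a pose out of reach is approached as far as the arm can. A call with a gripper value outside its range is refused whole. The fingers move at their own pace and stop on an object; FORCE is the grip in N (left out, the last holds). Time passes only in rows, so rows that repeat a pose let the fingers close. It gives the time, the measured TCP pose, the force, the opening and the grip force at its end, in the units of the state.
- observe(): the state, without advancing time (a new reading comes with each control period).
- optics.get_image(name): name is "side" or "top" or "wrist"; returns the picture (400x640x3 uint8, red, green, blue); there is no depth.
- optics.camera_model(name): a dict with "fx", "fy", "cx", "cy" (pixels), "world_to_cam" (4x4, takes a point from world to camera coordinates). Camera axes: x right, y down, z forward; pixel columns grow to the right and rows downward; lengths in m; the calibration is good to about 2 mm. A picture is of the moment at which its call begins: read the wrist's pose just before it. camera_model takes no time and is no camera call; for the wrist camera it gives the pose at the moment of the call.
- robot.finish_job(): hands the job in; it is judged then, once.
The state is a dict: "time": time; "joint_pos": joint angles; "qvel": joint speeds; "joint_efforts": joint torques, N m; "eef_pos": TCP position; "tool_rot": TCP orientation; "wrist_force": force on the tool from outside, world axes, zero at the start; "ft_torque": the same for the moment, N m; "width": finger opening in m; "finger_force": force on a finger pad.
Only numpy, scipy, OpenCV 4.12 (cv2) and the standard library are available. Lean on these libraries where they do the work, as an engineer would, in place of code of your own. Each camera call takes 0.05 s, during which the arm holds its last target. There are 200 camera calls.

## Working session

There is one attempt and no reset: what is moved stays moved. The work goes in short steps, Python scripts to look and compute and a shell command to move; the robot and the scene stay as the last step left them, time stands still between calls to the robot, and variables do not carry over. Pictures are saved under pics/ and viewed, at most 15 in all, crops included, and the job is handed in when it is done.

```bash
ls; mkdir -p pics
python3 - <<'E'
from bench import observe, optics, robot
import cv2
s=observe();print(s)
for n in("top","side","wrist"):
    m=optics.camera_model(n);print(n,m['fx'],m['cx'],m['cy'],m['world_to_cam'])
    cv2.imwrite(f"pics/{n}0.png",optics.get_image(n)[:,:,::-1])
a=cv2.imread("pics/top0.png");b=cv2.imread("pics/side0.png")
E
```

```text
pics
{'time': 0.0, 'joint_pos': array([ 1.15491070e+00,  2.21202061e-01,  1.52763033e+00,  1.97167469e-05,
        1.39470029e+00, -1.26118179e-01]), 'qvel': array([-0.00091314, -0.00113101, -0.00059244,  0.00035752, -0.00036975,
       -0.0017814 ]), 'joint_efforts': array([ 7.68455011e-04, -4.96894205e+01, -3.89395595e+01, -8.97571681e-05,
        1.08693229e-02, -3.06391780e-05]), 'eef_pos': array([0.1783403 , 0.59837804, 0.23020398]), 'tool_rot': array([ 1.44379021e-01,  9.89521984e-01, -9.32014510e-04, -2.69020011e-04]), 'wrist_force': array([ 0.25469296,  0.48673962, -0.3050723 ]), 'ft_torque': array([ 0.02409124,  0.07273552, -0.03476402]), 'finger_force': 0.0, 'width': 0.08528572485622352}
top 510.51778437373974 318.5677605983469 204.40683608898894 [[-0.02422063 -0.99945824  0.02228426 -0.14085674]
 [-0.99843405  0.02305942 -0.05096775  0.59402819]
 [ 0.05042627 -0.02348384 -0.99845165  1.19173162]
 [ 0.          0.          0.          1.        ]]
side 513.1996823651897 318.2582542239323 195.5654537579865 [[ 0.99913406 -0.03972464  0.01237247 -0.61413724]
 [-0.00543077 -0.4193362  -0.90781477  0.04672984]
 [ 0.04125084  0.90696147 -0.41918882  1.11996374]
 [ 0.          0.          0.          1.        ]]
wrist 339.1663924764028 319.07584985881044 198.6990299902922 [[ 0.28647902  0.95808575 -0.00120776 -0.62427603]
 [ 0.92338829 -0.27576744  0.26703255 -0.03303825]
 [ 0.25550702 -0.07761446 -0.96368675  0.37784614]
 [ 0.          0.          0.          1.        ]]
```

View pics/top0.png

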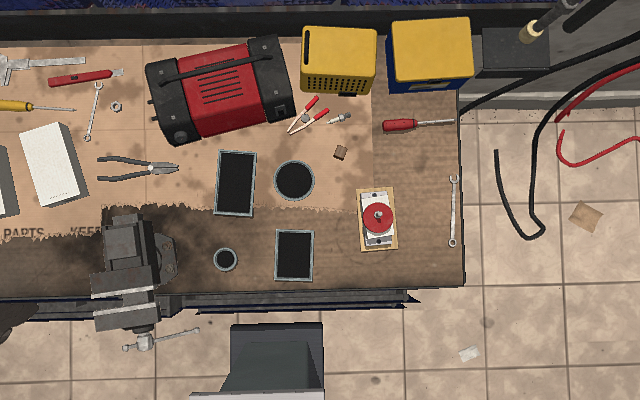

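View pics/side0.png

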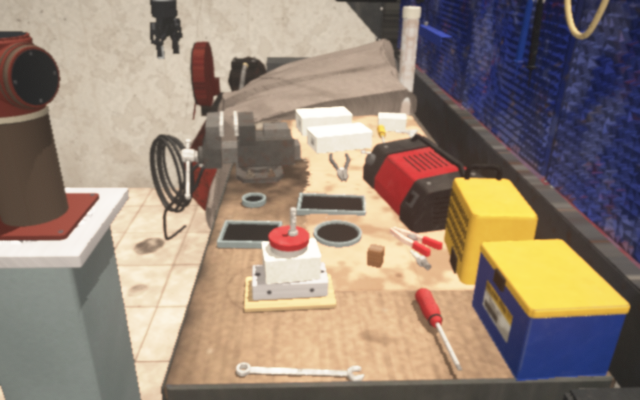

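The top view shows the pile at about (378,216), with its long axis along world x. The long tray is at (235,183), the large dish at (295,180), the small dish at (225,259), the short tray at (294,255) and the wooden block at (341,152). The side view shows the stack in order on its board.

```bash
cat > h.py <<'E'
from bench import observe, optics, robot
import cv2, numpy as np
from scipy.spatial.transform import Rotation as R
def ray(m,uv,z):
    T=np.array(m['world_to_cam']);Rm=T[:3,:3];c=-Rm.T@T[:3,3]
    uv=np.atleast_2d(uv).astype(float)
    d=np.c_[(uv[:,0]-m['cx'])/m['fx'],(uv[:,1]-m['cy'])/m['fy'],np.ones(len(uv))]@Rm
    return c+d*((z-c[2])/d[:,2])[:,None]
def rect(m,cnt,z):
    p=ray(m,cnt.reshape(-1,2),z)[:,:2]*1000
    (x,y),(w,h),a=cv2.minAreaRect(p.astype(np.float32))
    if h>w: w,h,a=h,w,a+90
    return np.round([x,y,w,h,(a+90)%180-90],1)
def blobs(mask,n=1,amin=60):
    c,_=cv2.findContours(mask,cv2.RETR_EXTERNAL,cv2.CHAIN_APPROX_NONE)
    return sorted([k for k in c if cv2.contourArea(k)>amin],key=cv2.contourArea)[::-1][:n]
def go(x,y,z,yaw):
    "target TCP mm, angle of tool x deg -> tx,ty,tz,roll"
    s=observe();r=R.from_quat(s['tool_rot']);M=r.as_matrix()
    d=M.T@(np.array([x,y,z])-s['eef_pos']*1000)
    cur=np.degrees(np.arctan2(M[1,0],M[0,0]))
    print('t',round(s['time'],2),'tcp',np.round(s['eef_pos']*1000,1),'yaw',round(cur,1),'j',np.round(np.degrees(s['joint_pos']),0))
    print('shift',np.round(d,1),'roll',round((cur-yaw+180)%360-180,1))
E
python3 - <<'E'
from h import *
m=optics.camera_model('top');a=cv2.imread('pics/top0.png');hsv=cv2.cvtColor(a,cv2.COLOR_BGR2HSV)
dark=cv2.inRange(hsv,(0,0,0),(180,255,60))
for n,(u,v) in dict(long=(235,183),large=(295,180),small=(225,259),short=(294,255)).items():
    k=np.zeros_like(dark);k[v-42:v+42,u-27:u+27]=dark[v-42:v+42,u-27:u+27]
    print(n,rect(m,blobs(k)[0],.009))
roi=np.zeros_like(dark);roi[180:255,350:405]=255
red=cv2.inRange(hsv,(170,100,60),(180,255,255))|cv2.inRange(hsv,(0,150,60),(7,255,255))
print('tin',rect(m,blobs(red&roi)[0],.1105))
board=cv2.inRange(hsv,(12,60,170),(30,160,255))
for c in blobs(board&roi,2): print('board',rect(m,c,.009))
print('woodblk',ray(m,(341,152),.036)*1000, 'bolt',ray(m,(377,214),.15)*1000)
go(0,0,0,0)
E
```

```text
long [649.3  44.  142.   80.   -5.4]
large [650.2 -96.9  83.5  83.3  25.5]
small [467.1  68.9  37.7  37.6  -0.9]
short [473.2 -93.  106.2  76.4  -3.3]
tin [ 554.2 -280.8   63.6   63.4   88.4]
board [ 556.7 -292.5  152.8   88.3    3.1]
woodblk [[ 711.30005503 -209.97462469   36.        ]] bolt [[ 560.69976118 -274.47708924  150.        ]]
t 0.15 tcp [178.4 598.5 230.4] yaw 163.4 j [66. 13. 88.  0. 80. -7.]
shift [-1.000e-01 -6.242e+02  2.314e+02] roll 163.4
```

```bash
python3 -m crank '[[0,0,-40,0,1],[0,0,-80,0,1],[-30,-36,-110,7,1],[-60,-72,-110,14,1],[-90,-108,-110,21,1],[-120,-144,-110,28,1],[-150,-180,-110,35,1],[-180,-216,-110,42,1],[-210,-252,-110,49,1],[-240,-288,-110,56,1],[-270,-324,-110,63,1],[-300,-360,-110,70,1],[-330,-396,-110,77,1],[-360,-432,-110,84,1],[-390,-468,-110,91,1],[-420,-504,-110,98,1],[-450,-540,-110,105,1],[-480,-576,-110,112,1],[-510,-612,-100,119,1],[-540,-648,-90,126,1]]'; python3 -c "
from h import *
go(545,-280,270,2)"
```

```text
time: 1.82
eef_pos: [0.4717, -0.086, 0.3337]
tool_rot: [0.948, 0.317, 0.001, 0.0]
wrist_force: [0.7, 0.6, -0.2]
width: 0.0854
finger_force: 0.0
t 1.82 tcp [471.7 -86.  333.7] yaw 37.0 j [-20. -11. 100.   0.  90.  33.]
shift [-58.3 199.   63.9] roll 35.0
```

```bash
python3 -m crank '[[0,0,0,0,1],[0,0,0,0,1],[0,0,0,0,1]]'; python3 -c "
from h import *
go(545,-280,270,2)"
```

```text
time: 2.07
eef_pos: [0.4708, -0.0835, 0.3329]
tool_rot: [0.947, 0.321, -0.0, -0.001]
wrist_force: [0.5, 0.5, -0.2]
width: 0.0855
finger_force: 0.0
t 2.07 tcp [470.8 -83.5 332.9] yaw 37.4 j [-20. -11. 100.   0.  90.  33.]
shift [-60.4 201.2  62.6] roll 35.4
```

```bash
python3 -m crank '[[-12,40,12,7,1],[-24,80,24,14,1],[-36,120,36,21,1],[-48,160,48,28,1],[-60,201,63,35,1],[-60,201,63,35,1],[-60,201,63,35,1],[-60,201,63,35,1]]'
python3 - <<'E'
from h import *
go(545,-280,270,2)
import pickle
m=optics.camera_model('wrist');pickle.dump(m,open('pics/w1.pkl','wb'));a=optics.get_image('wrist')[:,:,::-1]
cv2.imwrite('pics/w1.png',a)
E
```

```text
time: 2.73
eef_pos: [0.5456, -0.2782, 0.2703]
tool_rot: [1.0, 0.022, -0.0, -0.001]
wrist_force: [0.7, -0.1, 0.2]
width: 0.0851
finger_force: 0.0
t 2.73 tcp [ 545.6 -278.2  270.3] yaw 2.6 j [-34.  10.  87.   0.  84.  53.]
shift [-0.7  1.8  0.3] roll 0.6
```

View pics/w1.png

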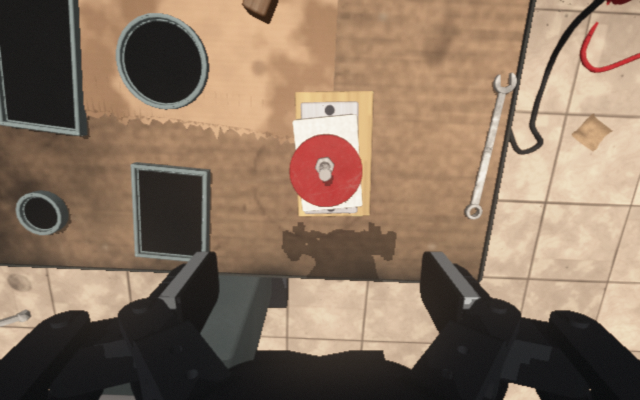

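The wrist view shows the tin at (326,170), the bolt head at (324,165) with its shank tip at (327,176), and the carton turned slightly on the jaw block.

Run:
```python
from h import *
import pickle
m=pickle.load(open('pics/w1.pkl','rb'));a=cv2.imread('pics/w1.png');hsv=cv2.cvtColor(a,cv2.COLOR_BGR2HSV)
roi=np.zeros(a.shape[:2],np.uint8);roi[85:222,280:380]=255
red=(cv2.inRange(hsv,(170,100,60),(180,255,255))|cv2.inRange(hsv,(0,150,60),(8,255,255)))&roi
c=blobs(red)[0];print('tin',rect(m,c,.1105))
inner=cv2.drawContours(np.zeros_like(roi),[c],-1,255,-1)&~red
for b in blobs(inner,3,20): 
    print('bolt',cv2.boundingRect(b),cv2.minEnclosingCircle(b))
w=cv2.inRange(hsv,(0,0,215),(180,40,255))&roi
for b in blobs(w,3): print('white',rect(m,b,.0845),cv2.boundingRect(b))
bd=cv2.inRange(hsv,(12,60,140),(30,170,255))&roi
for b in blobs(bd,2): print('board',rect(m,b,.009))
print('bolt head',ray(m,(324,164.5),.1165)*1000,'tip',ray(m,(327,176),.1565)*1000)
cv2.imwrite('pics/w1c.png',cv2.resize(a[85:225,270:390],None,fx=5,fy=4.2,interpolation=2)[:600])
```

```text
tin [ 554.6 -282.6   64.1   64.   -43. ]
bolt (314, 156, 21, 27) ((325.1551818847656, 168.94827270507812), 13.079133033752441)
white [ 592.7 -281.7   62.2   44.5  -87.5] (293, 102, 66, 49)
white [ 516.5 -292.2   61.1   24.1  -74.4] (302, 186, 60, 26)
board [ 553.1 -289.9  162.3  124.4    2.6]
bolt head [[ 561.78710887 -281.03370813  116.5       ]] tip [[ 559.8505658 -282.9464674  156.5      ]]
```

View pics/w1c.png

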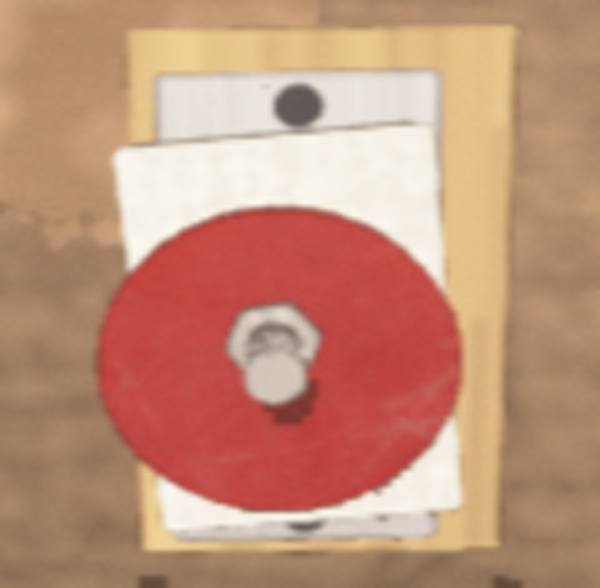

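The crop shows the bolt upright near the middle of the tin, the carton turned a few degrees and the jaw block squared to the board. I read the corners from this crop.

Run:
```python
from h import *
import pickle
m=pickle.load(open('pics/w1.pkl','rb'))
f=lambda p:np.array(p,float)/[5,4.2]+[270,85]
for n,p,z in [('carton',[(115,150),(432,124),(462,507),(168,530)],.0845),('jaw',[(155,75),(440,72),(437,538),(170,537)],.039),('board',[(127,30),(515,27),(498,548),(143,550)],.009)]:
    P=ray(m,f(p),z)*1000; print(n,np.round(P[:,:2],0).tolist(),rect(m,f(p).astype(np.float32),z))
print(ray(m,f((275,378)),.1565)*1000,ray(m,f((273,340)),.1165)*1000)
go(559.8,-283,200,0)
```

```text
carton [[597.0, -251.0], [605.0, -310.0], [516.0, -322.0], [508.0, -263.0]] [ 556.4 -286.5   89.9   59.8    8.1]
jaw [[613.0, -255.0], [617.0, -315.0], [494.0, -324.0], [491.0, -262.0]] [ 553.4 -289.5  123.4   61.7    3.3]
board [[625.0, -247.0], [629.0, -335.0], [482.0, -343.0], [477.0, -255.0]] [ 553.1 -295.1  148.    88.8    3. ]
[[ 560.5634921  -281.37396612  156.5       ]] [[ 560.52001521 -281.62364886  116.5       ]]
t 2.78 tcp [ 545.9 -277.8  271.2] yaw 2.6 j [-34.  10.  87.   0.  84.  53.]
shift [13.6  5.8 71.2] roll 2.6
```

```bash
python3 -m crank '[[14.5,4,30,0,0.5],[14.5,4,70,0,0.5],[14.5,4,100,0,0.5],[14.5,4,125,0,0.5],[14.5,4,140,0,0.5],[14.5,4,150,0,0.5],[14.5,4,150,0,0.5],[14.5,4,150,0,0.5],[14.5,4,150,0,0],[14.5,4,150,0,0],[14.5,4,150,0,0],[14.5,4,150,0,0],[14.5,4,150,0,0],[14.5,4,150,0,0],[14.5,4,150,0,0]]' 40; python3 -c "
from h import *
go(560,-281,240,2)"
```

```text
time: 4.03
eef_pos: [0.5612, -0.2837, 0.1222]
tool_rot: [1.0, 0.021, 0.001, 0.001]
wrist_force: [-0.5, 1.2, 6.4]
width: 0.0087
finger_force: 39.2
t 4.03 tcp [ 561.2 -283.7  122.2] yaw 2.4 j [-34.  18.  93.   0.  69.  54.]
shift [  -0.8   -2.6 -117.8] roll 0.4
```

```bash
python3 -m crank '[[0,0,-10,0,0],[0,0,-40,0,0],[0,0,-80,0,0],[-6,-20,-100,0,0],[-15,-55,-100,0,0],[-23,-90,-100,0,0],[-31,-125,-100,0,0],[-39,-160,-100,0,0],[-47,-195,-100,0,0],[-55,-230,-100,0,0],[-63,-265,-100,0,0],[-71,-300,-100,0,0],[-76,-325,-90,0,0],[-79,-345,-70,0,0],[-79,-356,-40,0,0],[-79,-356,-10,0,0],[-79,-356,20,0,0],[-79,-356,30,0,0],[-79,-356,30,0,0],[-79,-356,30,0,0]]'
python3 - <<'E'
from h import *
go(467,69,20.7,2)
m=optics.camera_model('wrist');a=optics.get_image('wrist')[:,:,::-1]
cv2.imwrite('pics/w2.png',a)
E
```

```text
time: 5.7
eef_pos: [0.4666, 0.069, 0.091]
tool_rot: [1.0, 0.021, -0.0, 0.0]
wrist_force: [-0.6, 0.8, 0.0]
width: 0.0085
finger_force: 39.0
t 5.7 tcp [466.6  69.   91. ] yaw 2.4 j [ -1.   0. 117.  -0.  63.  86.]
shift [ 0.4  0.1 70.3] roll 0.4
```

View pics/w2.png

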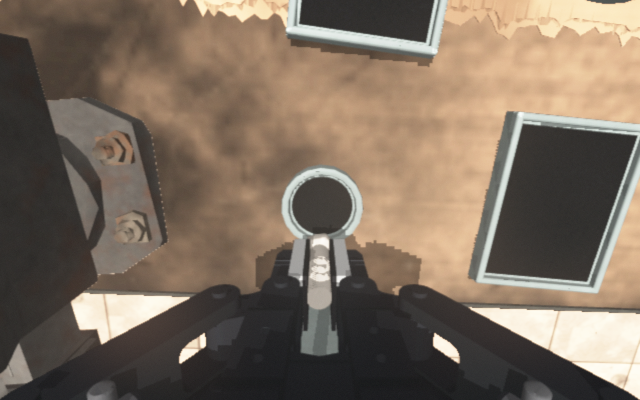

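The bolt is held upright at (320,285), with the small dish at (322,205).

```bash
python3 - <<'E'
from h import *
m=optics.camera_model('wrist');print(ray(m,(322,205),.012)*1000)
E
python3 -m crank '[[0,0,20,0,0],[0,0,40,0,0],[0,0,55,0,0],[0,0,63,0,0],[0,0,67,0,0],[0,0,69,0,0],[0,0,70,0,0],[0,0,70,0,0],[0,0,70,0,0]]'
python3 - <<'E'
from h import *
go(467,69,20.7,2)
E
```

```text
[[468.78180118  67.51456296  12.        ]]
time: 6.5
eef_pos: [0.4677, 0.0691, 0.0218]
tool_rot: [1.0, 0.021, 0.001, 0.0]
wrist_force: [-1.2, -0.7, 5.1]
width: 0.0087
finger_force: 39.3
t 6.5 tcp [467.7  69.1  21.8] yaw 2.4 j [ -1.   7. 119.  -0.  54.  86.]
shift [-0.7  0.1  1.1] roll 0.4
```

```bash
python3 -m crank '[[0,0,0,0,0.1],[0,0,0,0,0.2],[0,0,0,0,0.35],[0,0,0,0,0.35],[0,0,0,0,0.35],[0,0,-20,0,0.35],[0,0,-50,0,0.35],[0,0,-90,0,0.35],[0,0,-130,0,0.35],[0,0,-170,0,0.5],[0,0,-190,0,1],[0,0,-190,0,1]]'
python3 - <<'E'
from h import *
go(554.6,-282.6,200,8)
m=optics.camera_model('wrist');a=optics.get_image('wrist')[:,:,::-1]
cv2.imwrite('pics/w3.png',a)
E
```

```text
time: 7.5
eef_pos: [0.4699, 0.0692, 0.2166]
tool_rot: [1.0, 0.021, 0.005, 0.0]
wrist_force: [1.1, 0.8, -0.6]
width: 0.0649
finger_force: 0.0
t 7.5 tcp [469.9  69.2 216.6] yaw 2.4 j [ -1.  -8. 111.   0.  77.  86.]
shift [ 69.7 355.1  17.6] roll -5.6
```

View pics/w3.png

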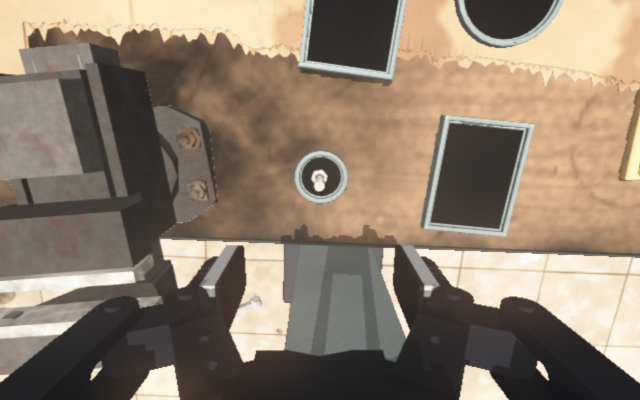

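The bolt stands upright near the middle of the small dish, at (320,178). Next is the tin.

```bash
python3 -m crank '[[8,40,0,-1,1],[16,80,0,-2,1],[24,120,0,-3,1],[31,160,0,-4,1],[39,200,0,-5.5,1],[47,240,0,-5.5,1],[55,280,0,-5.5,1],[62,320,0,-5.5,1],[67,345,10,-5.5,1],[69.5,354.5,30,-5.5,1],[69.5,354.5,60,-5.5,1],[69.5,354.5,75,-5.5,1],[69.5,354.5,75,-5.5,1],[69.5,354.5,75,-5.5,1]]'
python3 - <<'E'
from h import *
m=optics.camera_model('wrist');a=optics.get_image('wrist')[:,:,::-1];hsv=cv2.cvtColor(a,cv2.COLOR_BGR2HSV)
cv2.imwrite('pics/w4.png',a)
red=(cv2.inRange(hsv,(170,100,60),(180,255,255))|cv2.inRange(hsv,(0,150,60),(8,255,255)));red[:,:200]=0;red[:,450:]=0
c=blobs(red)[0];r=rect(m,c,.1105);print('tin',r)
w=cv2.inRange(hsv,(0,0,215),(180,40,255))
for b in blobs(w,3): print('white',rect(m,b,.0845),cv2.boundingRect(b))
go(r[0],r[1],85,8)
E
```

```text
time: 8.72
eef_pos: [0.549, -0.281, 0.1324]
tool_rot: [0.998, 0.069, -0.002, -0.002]
wrist_force: [0.5, 0.7, 0.8]
width: 0.0856
finger_force: 0.0
tin [ 555.1 -282.5   64.9   64.9  -37.3]
white [ 584.  -281.9   59.7   34.1  -82.1] (277, 133, 108, 61)
white [ 609.8 -282.7   46.8   11.8  -84.2] (296, 105, 87, 26)
white [ 558.3 -415.7   44.5    5.7   -4.8] (529, 202, 36, 68)
t 8.77 tcp [ 550.2 -281.6  134.5] yaw 7.9 j [-34.  17.  94.   0.  70.  48.]
shift [ 4.8  1.6 49.4] roll -0.1
```

View pics/w4.png

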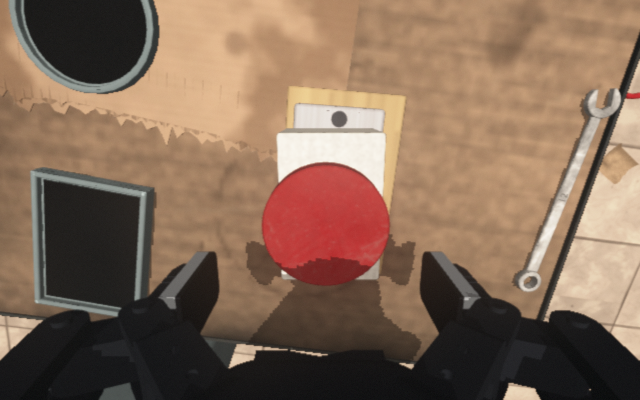

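```bash
python3 -m crank '[[0,0,0,0,1],[0,0,0,0,1],[0,0,0,0,1]]' >/dev/null; python3 -c "
from h import *
go(555,-282.5,85,8)"
```

```text
t 9.02 tcp [ 551.5 -282.4  137. ] yaw 7.9 j [-34.  16.  93.  -0.  70.  48.]
shift [ 3.3  0.5 52. ] roll -0.1
```

```bash
python3 -m crank '[[3,0.5,15,0,1],[3,0.5,30,0,1],[3,0.5,42,0,1],[3,0.5,48,0,1],[3,0.5,51,0,1],[3,0.5,51,0,1],[3,0.5,51,0,1],[3,0.5,51,0,1],[3,0.5,51,0,0.6],[3,0.5,51,0,0.6],[3,0.5,51,0,0.6],[3,0.5,51,0,0.6],[3,0.5,51,0,0.6],[3,0.5,51,0,0.6]]' 40; python3 -c "
from h import *
go(555,-282.5,85,8)"
```

```text
time: 10.18
eef_pos: [0.5545, -0.2827, 0.0858]
tool_rot: [0.998, 0.069, 0.001, 0.001]
wrist_force: [-0.6, -0.2, 5.1]
width: 0.0643
finger_force: 44.7
t 10.18 tcp [ 554.5 -282.7   85.8] yaw 7.9 j [-34.  20.  95.  -0.  65.  48.]
shift [ 0.6 -0.2  0.8] roll -0.1
```

```bash
python3 -m crank '[[0,0,-5,0,0.6],[0,0,-20,0,0.6],[0,0,-45,0,0.6],[0,0,-70,0,0.6],[12,-17,-80,0,0.6],[28,-40,-80,0,0.6],[44,-63,-80,0,0.6],[60,-86,-80,0,0.6],[76,-109,-80,0,0.6],[92,-132,-70,0,0.6],[106,-151,-50,0,0.6],[116,-165,-20,0,0.6],[120.3,-171,10,0,0.6],[120.3,-171,30,0,0.6],[120.3,-171,40,0,0.6],[120.3,-171,40,0,0.6],[120.3,-171,40,0,0.6]]'
python3 - <<'E'
from h import *
go(650.2,-96.9,11,8)
a=optics.get_image('wrist')[:,:,::-1]
cv2.imwrite('pics/w5.png',a)
m=optics.camera_model('wrist');hsv=cv2.cvtColor(a,cv2.COLOR_BGR2HSV)
E
```

```text
time: 11.6
eef_pos: [0.6491, -0.0965, 0.0443]
tool_rot: [0.998, 0.069, -0.0, -0.0]
wrist_force: [0.5, -0.2, -1.8]
width: 0.0639
finger_force: 44.8
t 11.6 tcp [649.1 -96.5  44.3] yaw 7.9 j [-15.  27.  90.  -0.  63.  67.]
shift [ 1.   0.5 33.3] roll -0.1
```

View pics/w5.png

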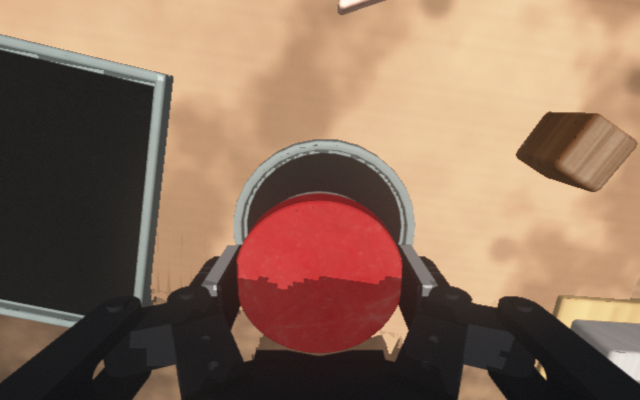

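The tin is level in the fingers at (320,272), with the large dish centred beneath it.

```bash
python3 -m crank '[[1,0.5,12,0,0.6],[1,0.5,22,0,0.6],[1,0.5,27,0,0.6],[1,0.5,30,0,0.6],[1,0.5,32,0,0.6],[1,0.5,33,0,0.6],[1,0.5,33,0,0.6],[1,0.5,33,0,0.6]]'; python3 -c "
from h import *
go(650.2,-96.9,10.3,8)"
```

```text
time: 12.32
eef_pos: [0.6507, -0.0967, 0.0117]
tool_rot: [0.998, 0.069, 0.0, 0.0]
wrist_force: [0.6, -1.0, -1.6]
width: 0.0644
finger_force: 44.8
t 12.32 tcp [650.7 -96.7  11.7] yaw 7.9 j [-15.  30.  90.  -0.  60.  67.]
shift [-0.6  0.1  1.4] roll -0.1
```

```bash
python3 -m crank '[[0,0,1,0,0.6],[0,0,2,0,0.6],[0,0,2,0,0.6],[0,0,2,0,0.6]]'
```

```text
time: 12.65
eef_pos: [0.651, -0.0967, 0.0108]
tool_rot: [0.998, 0.069, 0.0, 0.0]
wrist_force: [-2.0, 0.6, 5.2]
width: 0.0642
finger_force: 45.4
```

```bash
python3 -m crank '[[0,0,0,0,0.8],[0,0,0,0,1],[0,0,0,0,1],[0,0,0,0,1],[0,0,-10,0,1],[0,0,-30,0,1],[0,0,-65,0,1],[0,0,-105,0,1],[0,0,-140,0,1],[-12,17,-160,0,1],[-28,40,-160,0,1],[-44,63,-160,0,1],[-60,86,-160,0,1],[-76,109,-160,0,1],[-92,132,-160,0,1],[-106,155,-160,0,1],[-120,170,-150,0,1],[-120,175,-130,0,1],[-120,175,-130,0,1],[-120,175,-130,0,1]]'
python3 - <<'E'
from h import *
a=optics.get_image('wrist')[:,:,::-1]
m=optics.camera_model('wrist');hsv=cv2.cvtColor(a,cv2.COLOR_BGR2HSV)
cv2.imwrite('pics/w6.png',a)
w=cv2.inRange(hsv,(0,0,215),(180,40,255))
for b in blobs(w,3): print('white',rect(m,b,.0845),cv2.boundingRect(b))
go(556,-286.5,49,8)
E
```

```text
time: 14.32
eef_pos: [0.5547, -0.286, 0.1387]
tool_rot: [0.998, 0.068, -0.001, -0.001]
wrist_force: [0.8, -0.1, 0.3]
width: 0.0854
finger_force: 0.0
white [ 565.2 -284.7   74.3   59.9    8.1] (269, 141, 103, 119)
white [ 565.3 -419.9   22.3    5.2   -5.3] (528, 215, 19, 34)
white [ 609.8 -266.7   11.     8.6    6.6] (292, 114, 16, 21)
t 14.37 tcp [ 555.7 -286.   139.8] yaw 7.9 j [-34.  17.  92.   0.  71.  48.]
shift [ 0.3  0.6 90.8] roll -0.1
```

View pics/w6.png

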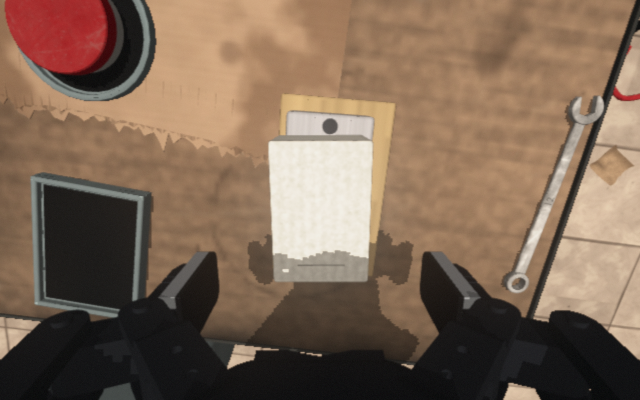

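The carton is centred between the fingers, at (320,210), and the tin is in its dish at (60,35). Now gripping the carton.

```bash
python3 -m crank '[[0.5,0.5,30,0,1],[0.5,0.5,60,0,1],[0.5,0.5,78,0,1],[0.5,0.5,87,0,1],[0.5,0.5,91,0,1],[0.5,0.5,91,0,1],[0.5,0.5,91,0,1],[0.5,0.5,91,0,0.5],[0.5,0.5,91,0,0.5],[0.5,0.5,91,0,0.5],[0.5,0.5,91,0,0.5],[0.5,0.5,91,0,0.5],[0.5,0.5,91,0,0.5],[0.5,0.5,91,0,0.5]]' 30; python3 -c "
from h import *
go(473,-93,90,-3.3)"
```

```text
time: 15.53
eef_pos: [0.5573, -0.2874, 0.0502]
tool_rot: [0.998, 0.069, 0.001, 0.001]
wrist_force: [-0.7, 0.8, 5.8]
width: 0.0613
finger_force: 34.3
t 15.53 tcp [ 557.3 -287.4   50.2] yaw 7.9 j [-34.  23.  95.   0.  62.  48.]
shift [ -56.7 -204.1  -40.3] roll 11.2
```

```bash
python3 -m crank '[[0,0,-5,0,0.5],[0,0,-25,0,0.5],[0,0,-55,0,0.5],[0,0,-75,0,0.5],[-6,-20,-75,1,0.5],[-14,-52,-75,3,0.5],[-23,-84,-75,5,0.5],[-32,-116,-75,7,0.5],[-41,-148,-70,9,0.5],[-49,-178,-60,11,0.5],[-55,-197,-40,11,0.5],[-57,-204,-20,11,0.5],[-57,-204,0,11,0.5],[-57,-204,5,11,0.5],[-57,-204,5,11,0.5],[-57,-204,5,11,0.5]]'
python3 - <<'E'
from h import *
go(473,-93,20.2,-3.3)
a=optics.get_image('wrist')[:,:,::-1]
cv2.imwrite('pics/w7.png',a)
E
```

```text
time: 16.87
eef_pos: [0.4719, -0.093, 0.0437]
tool_rot: [1.0, -0.027, -0.0, 0.0]
wrist_force: [0.5, 0.5, -3.4]
width: 0.0606
finger_force: 34.2
t 16.87 tcp [471.9 -93.   43.7] yaw -3.1 j [-21.   6. 117.  -0.  57.  73.]
shift [ 1.1 -0.  23.5] roll 0.2
```

View pics/w7.png

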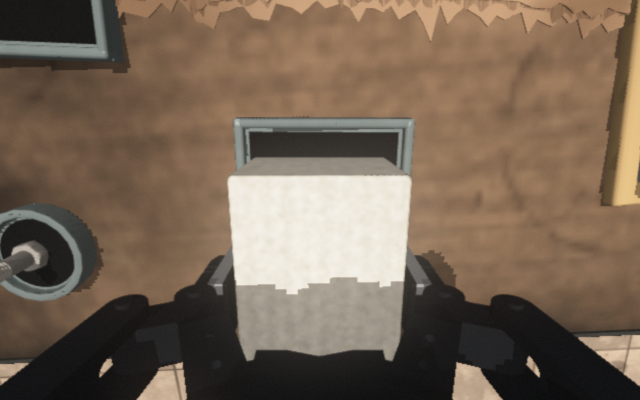

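The carton hangs level over the short tray and is aligned with it to about 2 mm (carton centre column 320, tray 324).

```bash
python3 -m crank '[[1,1,8,0,0.5],[1,1,15,0,0.5],[1,1,19,0,0.5],[1,1,22,0,0.5],[1,1,24,0,0.5],[1,1,24.5,0,0.5],[1,1,24.5,0,0.5],[1,1,24.5,0,0.5]]'
```

```text
time: 17.58
eef_pos: [0.4722, -0.0937, 0.0201]
tool_rot: [1.0, -0.027, -0.001, -0.0]
wrist_force: [-9.2, 2.6, 15.1]
width: 0.0607
finger_force: 36.6
```

```bash
python3 -m crank '[[0,0,-0.5,0,0.7],[0,0,-0.5,0,0.85],[0,0,-1,0,1],[0,0,-1,0,1],[0,0,-10,0,1],[0,0,-40,0,1],[0,0,-80,0,1],[0,0,-120,0,1],[0,0,-160,0,1],[0,0,-190,0,1],[0,0,-190,0,1],[0,0,-190,0,1]]'
python3 - <<'E'
from h import *
go(553.4,-289.5,130,3.3)
a=optics.get_image('wrist')[:,:,::-1]
m=optics.camera_model('wrist')
cv2.imwrite('pics/w8.png',a)
hsv=cv2.cvtColor(a,cv2.COLOR_BGR2HSV)
w=cv2.inRange(hsv,(0,0,215),(180,40,255))
for b in blobs(w,2): print('white',rect(m,b,.0545),cv2.boundingRect(b))
E
```

```text
time: 18.58
eef_pos: [0.4743, -0.0943, 0.2119]
tool_rot: [1.0, -0.027, 0.003, 0.001]
wrist_force: [0.3, -0.0, -1.0]
width: 0.0854
finger_force: 0.0
t 18.58 tcp [474.3 -94.3 211.9] yaw -3.1 j [-21.  -7. 110.  -0.  77.  73.]
shift [ 89.1 190.5  82.8] roll -6.4
white [ 551.4 -276.2  114.6   54.5    3.9] (501, 0, 72, 151)
white [470.6 -92.6  88.4  59.5  -3.1] (285, 135, 68, 97)
```

View pics/w8.png

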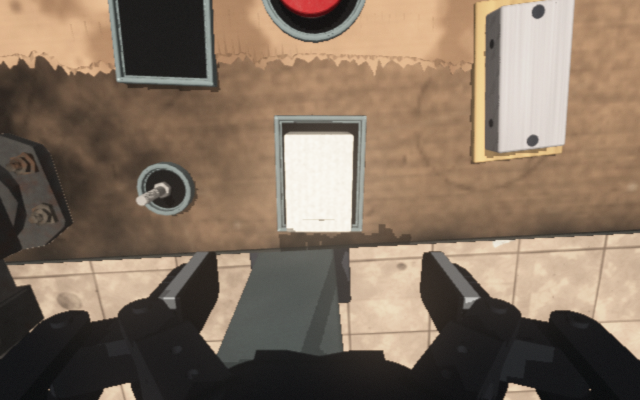

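The carton sits inside its tray, at (319,182) and about 2 mm off centre. Only the jaw block is left on the board.

```bash
python3 -m crank '[[15,32,0,-1,1],[30,64,0,-2,1],[45,96,0,-3,1],[60,128,10,-4,1],[75,160,25,-5,1],[89,190,45,-6.4,1],[89,190.5,75,-6.4,1],[89,190.5,90,-6.4,1],[89,190.5,95,-6.4,1],[89,190.5,95,-6.4,1],[89,190.5,95,-6.4,1],[89,190.5,95,-6.4,1]]'
python3 - <<'E'
from h import *
a=optics.get_image('wrist')[:,:,::-1]
m=optics.camera_model('wrist')
cv2.imwrite('pics/w9.png',a)
hsv=cv2.cvtColor(a,cv2.COLOR_BGR2HSV)
bd=cv2.inRange(hsv,(0,0,150),(180,45,255));bd[:,:230]=0;bd[:,430:]=0
for b in blobs(bd,2): print('jaw',rect(m,b,.039),cv2.boundingRect(b))
go(553.4,-289.5,10,3.3)
E
```

```text
time: 19.63
eef_pos: [0.5519, -0.2888, 0.1151]
tool_rot: [1.0, 0.029, 0.001, 0.001]
wrist_force: [-0.1, -0.5, -0.1]
width: 0.0855
finger_force: 0.0
jaw [ 567.3 -288.2   97.7   60.5    3.7] (272, 110, 96, 145)
t 19.68 tcp [ 552.1 -288.9  115.6] yaw 3.3 j [-35.  18.  94.   0.  68.  52.]
shift [  1.    0.5 105.6] roll 0.0
```

View pics/w9.png

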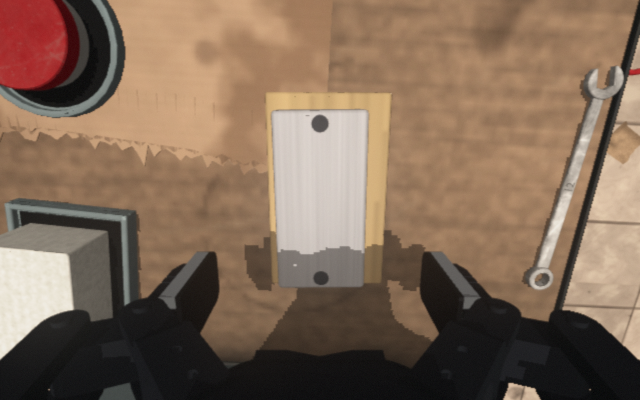

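The jaw block is square between the fingers, at (320,198). Descending gently over the board.

```bash
python3 -m crank '[[1,0,30,0,1],[1,0,60,0,1],[1,0,80,0,1],[1,0,90,0,1],[1,0,96,0,1],[1,0,100,0,1],[1,0,102,0,1],[1,0,102,0,1],[1,0,102,0,1]]'
```

```text
time: 20.43
eef_pos: [0.5531, -0.2893, 0.0132]
tool_rot: [1.0, 0.029, 0.001, 0.001]
wrist_force: [0.8, 0.5, -0.2]
width: 0.0851
finger_force: 0.0
```

```bash
python3 -m crank '[[0,0,0,0,0.4],[0,0,0,0,0.4],[0,0,0,0,0.4],[0,0,0,0,0.4],[0,0,0,0,0.4],[0,0,0,0,0.4],[0,0,0,0,0.4],[0,0,-3,0,0.4],[0,0,-8,0,0.4],[0,0,-15,0,0.4],[0,0,-15,0,0.4]]' 80;  python3 -c "
from h import *
go(649.3,44,60,-5.4)"
```

```text
time: 21.35
eef_pos: [0.5526, -0.2889, 0.0279]
tool_rot: [1.0, 0.029, 0.0, 0.0]
wrist_force: [0.7, -0.1, -4.2]
width: 0.0604
finger_force: 88.7
t 21.35 tcp [ 552.6 -288.9   27.9] yaw 3.3 j [-35.  25.  96.   0.  59.  52.]
shift [ 115.7 -326.7  -32.2] roll 8.7
```

```bash
python3 -m crank '[[0,0,-20,0,0.4],[0,0,-50,0,0.4],[0,0,-80,0,0.4],[10,-28,-90,1,0.4],[22,-62,-90,2,0.4],[34,-96,-90,3,0.4],[46,-130,-90,4,0.4],[58,-164,-90,5,0.4],[70,-198,-90,6,0.4],[82,-232,-90,7,0.4],[94,-266,-90,8,0.4],[104,-295,-80,8.7,0.4],[112,-316,-65,8.7,0.4],[115.7,-326.7,-45,8.7,0.4],[115.7,-326.7,-25,8.7,0.4],[115.7,-326.7,-15,8.7,0.4],[115.7,-326.7,-15,8.7,0.4],[115.7,-326.7,-15,8.7,0.4]]'
python3 - <<'E'
from h import *
go(649.3,44,13.2,-5.4)
a=optics.get_image('wrist')[:,:,::-1]
cv2.imwrite('pics/w10.png',a)
E
```

```text
time: 22.85
eef_pos: [0.6482, 0.0438, 0.0412]
tool_rot: [0.999, -0.047, -0.001, 0.0]
wrist_force: [0.4, -0.7, -4.7]
width: 0.0604
finger_force: 88.4
t 22.85 tcp [648.2  43.8  41.2] yaw -5.4 j [-3. 27. 91. -0. 62. 92.]
shift [ 1.1 -0.3 28. ] roll -0.0
```

View pics/w10.png

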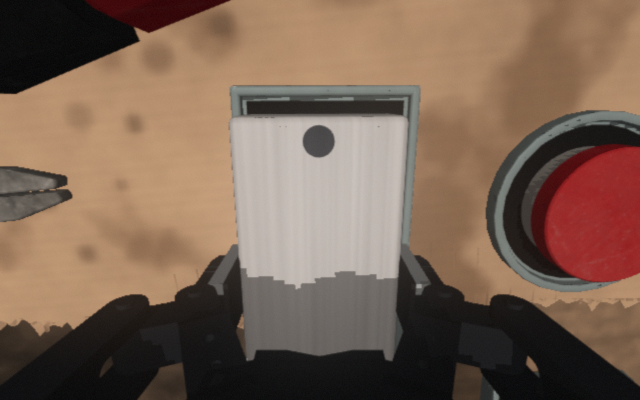

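The jaw block is level over the long tray, about 2–3 mm left of its centre (column 319 against 325). Lowering with a 2 mm correction.

```bash
python3 -m crank '[[1,2,10,0,0.4],[1,2,18,0,0.4],[1,2,23,0,0.4],[1,2,26,0,0.4],[1,2,27.5,0,0.4],[1,2,28.5,0,0.4],[1,2,29,0,0.4],[1,2,29,0,0.4],[1,2,29,0,0.4]]'
```

```text
time: 23.65
eef_pos: [0.6501, 0.0421, 0.0133]
tool_rot: [0.999, -0.047, 0.0, 0.0]
wrist_force: [-1.4, -0.7, -1.8]
width: 0.0602
finger_force: 88.7
```

```bash
python3 -m crank '[[0,0,1,0,0.4],[0,0,1,0,0.4],[0,0,1,0,0.6],[0,0,1,0,0.8],[0,0,1,0,1],[0,0,1,0,1],[0,0,-10,0,1],[0,0,-40,0,1],[0,0,-80,0,1],[0,0,-120,0,1],[-30,10,-160,0,1],[-60,30,-200,0,1],[-90,45,-240,0,1],[-120,60,-260,0,1],[-150,75,-260,0,1],[-150,75,-260,0,1],[-150,75,-260,0,1],[-150,75,-260,0,1]]'
python3 - <<'E'
from h import *
a=optics.get_image('wrist')[:,:,::-1]
m=optics.camera_model('wrist')
cv2.imwrite('pics/w11.png',a)
hsv=cv2.cvtColor(a,cv2.COLOR_BGR2HSV)
w=cv2.inRange(hsv,(0,0,150),(180,45,255))
for b in blobs(w,5): print('white',rect(m,b,.039),rect(m,b,.0545),cv2.boundingRect(b))
red=(cv2.inRange(hsv,(170,100,60),(180,255,255))|cv2.inRange(hsv,(0,150,60),(8,255,255)))
for b in blobs(red,3): print('red',rect(m,b,.035),cv2.boundingRect(b))
go(0,0,0,0)
E
```

```text
time: 25.15
eef_pos: [0.4936, -0.0188, 0.2745]
tool_rot: [0.999, -0.048, 0.002, 0.0]
wrist_force: [0.1, 0.6, -0.0]
width: 0.0847
finger_force: 0.0
white [477.6 -89.4 112.7  84.4  -3.1] [481.  -86.7 108.   81.   -3.1] (345, 123, 78, 101)
white [628.7  44.4  78.5  61.5  -5. ] [625.8  41.6  75.3  58.9  -5. ] (213, 0, 65, 84)
white [472.4  62.4  49.9  48.9 -51.8] [476.   58.9  47.9  46.9 -51.8] (230, 171, 44, 43)
white [618.2  39.8  98.3  84.9  -5.3] [615.8  37.2  94.3  81.4  -5.3] (207, 0, 88, 104)
white [354.5 344.7 122.9  15.2 -83.6] [362.9 329.5 117.9  14.6 -83.6] (0, 290, 90, 27)
red [635.8 -93.3  66.8  39.7  84.5] (347, 0, 67, 44)
t 25.2 tcp [493.8 -18.5 273.6] yaw -5.4 j [-11.  -7. 103.   0.  84.  84.]
shift [-493.9   28.4  272.6] roll -5.4
```

View pics/w11.png

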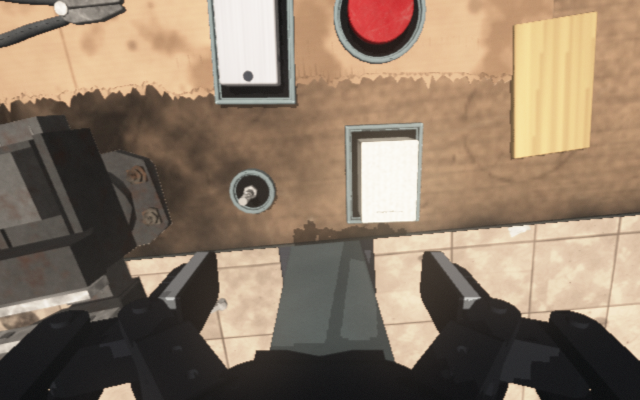

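The jaw block is inside the long tray at (248,45), the bolt is upright at (250,192), the carton is at (389,180) and the tin is in its dish. One numeric check from the top camera, then I hand in.

Run:
```python
from h import *
a=optics.get_image('top')[:,:,::-1]
m=optics.camera_model('top');cv2.imwrite('pics/t2.png',a)
hsv=cv2.cvtColor(a,cv2.COLOR_BGR2HSV)
k=np.zeros(a.shape[:2],np.uint8);k[150:212,270:320]=255
red=(cv2.inRange(hsv,(170,100,60),(180,255,255))|cv2.inRange(hsv,(0,150,60),(8,255,255)))&k
for b in blobs(red,1): print('tin',rect(m,b,.035))
k[:]=0;k[145:220,212:260]=255
w=cv2.inRange(hsv,(0,0,150),(180,45,255))&k
for b in blobs(w,2): print('jaw',rect(m,b,.039))
k[:]=0;k[130:175,325:355]=255
w=cv2.inRange(hsv,(5,90,40),(20,255,140))&k
for b in blobs(w,2): print('block',rect(m,b,.036),cv2.boundingRect(b))
cv2.imwrite('pics/t2c.png',cv2.resize(a[120:300,190:370],None,fx=3.3,fy=3.3,interpolation=2))
```

```text
tin [651.6 -93.9  65.3  63.3  88.7]
jaw [652.9  43.5 124.2  60.   -5. ]
block [ 710.8 -207.4   32.    25.3  -23.1] (333, 145, 15, 16)
```

View pics/t2c.png

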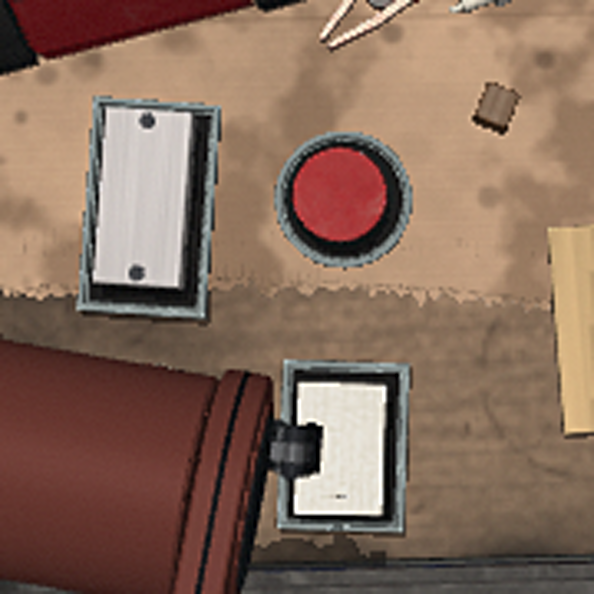

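All four pieces are inside their holders, within about 4 mm of centre: jaw block at (145,200), tin at (340,195), carton at (340,450) in the crop. The wooden block at (495,107) hasn't moved.

```bash
python3 -c "
from bench import robot
print(robot.finish_job())"
```

```text
the job is handed in; nothing more can be done
None
```

The job is handed in at about 25 s of the 106 s: in the last pictures the bolt, tin, carton and jaw block all stand upright in their holders, the last three measured within about 4 mm of centre. The wooden block is where it was; the hand-in returned no verdict.

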